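# Clamp a dressing stick with the recessed thumbwheel

## Robot

A 7-joint arm with a two-finger parallel gripper is mounted at the origin on the work surface. World frame = base frame: x ahead of the robot, y to its left, z up, the work surface at z = 0. Lengths are in m, angles in rad, forces in N, time in s.
With the tool pointing down it reaches from about 0.4 to 0.85 m from the base axis. Payload 10.4 kg.
Tool frame: the origin (TCP) lies at the very end of the fingers, on their centre line; the grasp point (between the pads) lies r.tcp_to_grasp behind it (r.tcp_to_grasp is the distance from the TCP to the grasp point, in m); z points along the fingers, y is the line along which they close (so a half turn about z gives the same grasp; the last joint's range is limited). The gripper opens to 87 mm and grips with 3 to 60 N. Pads are 19 mm wide; open, the fingers measure 117 mm over their backs; the gripper's body (75 mm by 190 mm) begins 51 mm behind the grasp point.
Start: joints at [-1.16, 0.332, -0.065, 1.46, 0.022, 1.35, -0.088], TCP at [0.263, 0.567, 0.223] pointing down, gripper open.
Joint ranges: [-2.6, 2.6], [-0.5, 2.12], [-1.47, 1.34], [0.16, 2.42], [-1.27, 4.41], [0.06, 2.06], [-2.6, 2.6]. Speed limits (rad/s): [2.22, 2.22, 2.79, 2.79, 3.14, 3.14, 3.14].

## Interface

Orientations are given as a unit quaternion [x, y, z, w].
In Python, from bench import monitor, cams, ticket, r gives the robot as it stands.
- The arm moves only by the shell command python3 -m crank 'ROWS' [OPENING] [FORCE]. ROWS is a JSON object whose one key "steps" holds a list of rows, each a list of 2 entries, a list of its own where there are three numbers: the shift along the world's x, y, z in units of 25 mm (1.0 is 25 mm), then the turn, a rotation vector about the world's x, y, z in units of 5 degrees (1.0 is 5 degrees). In form: {"steps": [[[x, y, z], [ax, ay, az]], ...]}. A call has 1 to 10 rows; each row shifts and turns the commanded pose from where the row before left it; what a row does not reach is not made up. A row lasts 1/12 s, in which the tool goes at most 41.7 mm and 7.16 degrees, less where a joint would pass 70% of its speed; a pose out of reach is approached as far as the arm can. A call is refused whole if a number of a shift passes 1 or a number of a turn 1, either way. A call with a gripper value outside its range is refused whole. OPENING is the finger opening in mm, from 0 to 87, set as the call begins (- or left out, the last holds). The fingers move at their own pace and stop on an object; FORCE is the grip in N (left out, the last holds). Time passes only in rows, so rows that do not move let the fingers close. It gives the time, the measured TCP pose, the force, the opening and the grip force at its end, in the units of the state.
- monitor.read_state(): the state, without advancing time (a new reading comes with each control period).
- cams.camera(name): name is "side" or "top" or "wrist"; returns a dict with "pixels" (400x640x3 uint8, blue, green, red), "z_map" (400x640 float32, m along the optical axis (not along the pixel's ray), 0 where there is no reading), "vfov" (degrees; the focal length in pixels is half the picture's height over the tangent of half this angle, whatever the lens; pixels are square), "cx", "cy" (the principal point, pixels), "T" (4x4, takes a point from camera to world coordinates). Camera axes: x right, y up, looking along -z (the intrinsics and any distortion apply to the point x, -y, -z); pixel columns grow to the right and rows downward; lengths in m; the calibration is good to about 2 mm. The wrist camera is an equidistant fisheye: a pixel r from the principal point sees the ray r / f radians off the axis. A picture is of the moment at which its call begins.
- ticket.close_job(): hands the job in; it is judged then, once.
The state is a dict: "time": time; "joint_positions": joint angles; "joint_vel": joint speeds; "joint_torque": joint torques, N m; "ee_pos": TCP position; "eef_rot": TCP orientation; "ft_force": force on the tool from outside, world axes, zero at the start; "torque": the same for the moment, N m; "width": finger opening in m; "grip_force": force on a finger pad.
Only numpy, scipy, OpenCV 4.12 (cv2) and the standard library are available. Lean on these libraries where they do the work, as an engineer would, in place of code of your own. Each camera call takes 0.05 s, during which the arm holds its last target. There are 200 camera calls.

## Task

Put the larger of the two abrasive dressing sticks on the bed of the dressing fixture, between its fence and its open jaw, and let go of it. Then roll the recessed thumbwheel by fingertip until the sprung jaw holds the stick lightly clamped, flat on the bed and square against the fence. Move the jaw only by its wheel, press lightly on the wheel, do not overtighten (the stick is brittle), and leave everything else on the bench where it is.

Things in the scene. Friction and masses are not known exactly. Their poses are not given: they have to be found in the camera images.
- stick: the larger dressing stick: plain grey abrasive bar, 22 mm wide (its x), 80 mm long (its y), 32 mm tall (its z), 0.1 to 0.2 kg, lying on its 22 mm wide underside; origin at the centre of the underside. Brittle: the jaw must never bear on it with more than 12 N.
- small_stick: a bystander of the same grey abrasive, 14 x 60 x 16 mm, origin at the centre of its underside. The two sticks may have swapped places.
- fixture: dressing fixture bolted to the bench (never moves). Dark base plate 200 x 90 x 12 mm (x, y, z), origin at the centre of its underside; its top, at z = 12 mm, is the bed. A steel fence stands across the +x end, a steel jaw pad 60 mm wide and 14 mm high above the bed slides along +x to close on it, and a grey housing with the thumbwheel is at the -x end.
- seat (a point): centre of the foot of the fence face, on the bed (fixture frame 72, 0, 12 mm), axes as the fixture's. The fence is 70 mm wide in y, 14 mm high. The stick lies with its width along x, its middle within 15 mm of y = 0; its upper 18 mm stand above fence and jaw, where it can be held across its width. Home against the fence its origin is 11 mm to the -x side of this point.
- wheel_top (a point): topmost point of the thumbwheel's rim (fixture frame -55, 0, 44 mm), axes as the fixture's. The rim stands 6 mm above the housing (x -85 to -25 mm, y -30 to 30 mm, top at z = 38 mm) and is exposed over 27 mm along x; only there can it be touched. The fingers must never press on the wheel with more than 20 N; about 10 N grips it well enough.
- thumbwheel: knurled steel wheel, 36 mm in diameter, 14 mm wide; origin at its centre, axle along the fixture's y. Rolling the rim's top towards the fixture's +x (the fence) closes the jaw 10 mm per rad (1 mm per 1.8 mm of rim). Its angle at the start tells nothing of the jaw. It takes two or more strokes and stays where left. It needs about 3.3 N along the rim, plus 0.56 N for each newton on the jaw.
- jaw: jaw carriage with a steel pad on springs: once the stick stops the pad, the force grows by 6 N per mm of further closing. Axes as the fixture's; origin at the fixture's origin when fully open, moving along +x by up to 37 mm. Only the wheel may move it: the robot must not push it (2 N). The stick is clamped at 2.5 N or more; the wheel holds up to about 6 N when let go.
- pad_face (a point): centre of the jaw pad's face towards the fence, 7.5 mm above the bed; axes as the fixture's. At the start it stands 33 to 41 mm from the fence face.
- flange: bystander: small steel ring 32 mm in diameter, 8 mm high, on the bench between the two sticks; origin at the centre of its underside.
- abrasive_disc: bystander: grey abrasive disc 124 mm in diameter, 22 mm thick, lying flat; origin at the centre of its underside.
- spanner: bystander: spanner 170 mm long lying beyond the fixture; origin under its middle.
- tin: bystander: green tin, 60 mm in diameter, 70 mm high; origin at the centre of its underside.
- bush: bystander: brass bush 34 mm in diameter, 30 mm high; origin at the centre of its underside.
- brush: bystander: brush 160 mm long; origin under its middle.
- stone_block: bystander: reddish block 70 x 50 x 45 mm; origin at the centre of its underside.
There are look-alikes about, which are no part of the job. Leave any orange or purple look-alike of the stick alone. Leave any yellow look-alike of the fixture alone.

How it is judged:
By the outcome, as a careful person would: the job done as asked, in the order asked, and still so for the second after the job is handed in, with the robot touching nothing.
It also fails if it takes over 61 s, if anything falls off the work surface, if the arm or the gripper's body presses on something with over 40 N, if the wrist force passes 120 N, or if a joint passes its speed limit or range.

## Working session

There is one attempt and no reset: what is moved stays moved. The work goes in short steps, Python scripts to look and compute and a shell command to move; the robot and the scene stay as the last step left them, time stands still between calls to the robot, and variables do not carry over. Pictures are saved under pics/ and viewed, at most 10 in all, crops included, and the job is handed in when it is done.

```bash
ls; mkdir -p pics; cat > h.py <<'E'
import numpy as np, cv2
from bench import monitor, cams, ticket, r
def grab(n):
    c=cams.camera(n); np.savez(f'pics/{n}.npz',**{k:np.asarray(v) for k,v in c.items()}); return c
def load(n):
    return dict(np.load(f'pics/{n}.npz'))
def rays(c,uv):
    uv=np.atleast_2d(np.asarray(uv,float)); f=200/np.tan(np.radians(float(c['vfov']))/2)
    d=np.c_[(uv[:,0]-c['cx'])/f,-(uv[:,1]-c['cy'])/f,-np.ones(len(uv))]
    return c['T'][:3,3], d@c['T'][:3,:3].T   # d per unit depth
def fish(c,uv):
    uv=np.atleast_2d(np.asarray(uv,float)); f=200/np.tan(np.radians(float(c['vfov']))/2)
    a=np.c_[uv[:,0]-c['cx'],uv[:,1]-c['cy']]; rr=np.hypot(*a.T); th=rr/f; s=np.where(rr>0,np.tan(th)/np.maximum(rr,1e-9),1/f)
    d=np.c_[a[:,0]*s,-a[:,1]*s,-np.ones(len(uv))]
    return c['T'][:3,3], d@c['T'][:3,:3].T
def plane(c,uv,z,f=rays):
    o,d=f(c,uv); return o+d*((z-o[2])/d[:,2])[:,None]
def cloud(c,f=rays):
    v,u=np.mgrid[0:400,0:640]; o,d=f(c,np.c_[u.ravel(),v.ravel()])
    z=np.asarray(c['z_map']).ravel(); P=o+d*z[:,None]; P[z<=0]=np.nan; return P.reshape(400,640,3)
E
python3 - <<'E'
from h import *
print(monitor.read_state(), r.tcp_to_grasp)
for n in('top','side'):
    c=grab(n); cv2.imwrite(f'pics/{n}0.png',c['pixels']); print(n,c['vfov'],c['cx'],c['cy'],c['T'].round(3).tolist(),[k for k in c])
    P=cloud(c); z=P[...,2]; print(np.nanpercentile(z,[1,50,99]))
E
```

```text
pics
{'time': 0.0, 'joint_positions': array([-1.15962391,  0.33288239, -0.06470112,  1.46095123,  0.0215999 ,
        1.34987792, -0.08847582]), 'joint_vel': array([ 0.00145463,  0.00019173, -0.00133552, -0.0004559 ,  0.00037266,
       -0.00108695, -0.00099362]), 'joint_torque': array([-3.97748345e-04, -6.23258328e+01,  2.45315186e-02, -3.89899850e+01,
       -6.13351353e-02,  3.97376704e-02,  1.51847739e-04]), 'ee_pos': array([0.26252792, 0.56676462, 0.22174263]), 'eef_rot': array([ 2.15167111e-01,  9.76576985e-01, -7.01280297e-04, -1.21284868e-04]), 'ft_force': array([-0.23142073,  0.03623893,  0.16265536]), 'torque': array([ 0.01488819, -0.00618942, -0.00635933]), 'grip_force': 0.0, 'width': 0.08694850893102857} 0.0187
top 53.1244132008204 325.31872802544643 203.1225743426322 [[0.2, 0.959, -0.202, 0.382], [-0.98, 0.197, -0.035, -0.065], [0.006, 0.205, 0.979, 0.945], [0.0, 0.0, 0.0, 1.0]] ['pixels', 'z_map', 'vfov', 'cx', 'cy', 'T']
[-7.56024109e-01  2.26966586e-04  1.72699331e-01]
side 52.16736193891459 313.9648450551806 198.68187652672304 [[0.836, 0.336, -0.434, 0.156], [-0.549, 0.521, -0.654, -0.632], [0.006, 0.785, 0.62, 0.631], [0.0, 0.0, 0.0, 1.0]] ['pixels', 'z_map', 'vfov', 'cx', 'cy', 'T']
[-7.54476272e-01 -6.46343080e-04  3.25143758e-01]
```

View pics/top0.png

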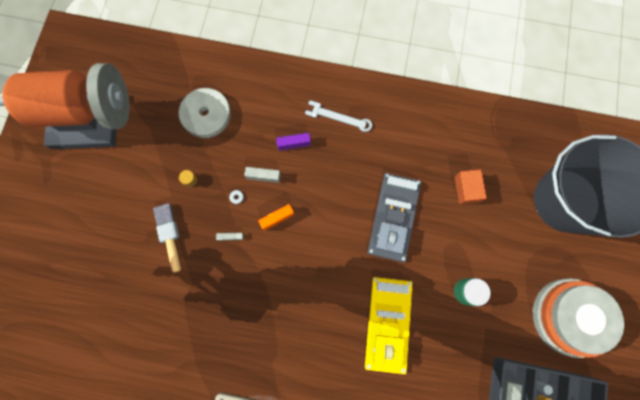

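View pics/side0.png

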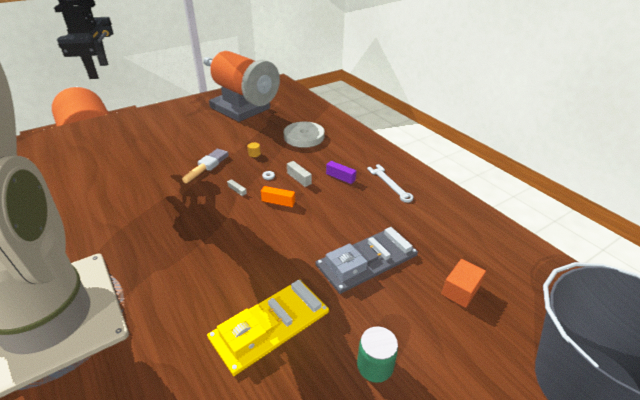

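The top view shows the large grey stick at (262,174), the small one at (229,237), and the grey fixture around (396,217) with its fence at (403,183). In the side view they sit at (299,173), (237,187) and (368,258), fence at (398,239).

```bash
cat > m.py <<'E'
from h import *
def rect(xy):
    (c,s,a)=cv2.minAreaRect((xy*1000).astype(np.float32)); 
    if s[0]>s[1]: a-=90   # a: direction of short side
    return np.round(c,1),np.round(sorted(s),1),round((a+90)%180-90,1)
for n,boxes in dict(top=dict(stick=(238,156,288,192),small=(208,225,250,248),fix=(360,165,430,268)),side=dict(stick=(280,155,318,192),small=(222,175,250,200),fix=(310,220,425,298))).items():
    c=load(n); P=cloud(c)
    for k,(x0,y0,x1,y1) in boxes.items():
        Q=P[y0:y1,x0:x1].reshape(-1,3); Q=Q[~np.isnan(Q[:,0])]; z=Q[:,2]*1000
        if k!='fix':
            t=np.percentile(z,97); T=Q[z>t-4]; print(n,k,'top',t.round(1),len(T),rect(T[:,:2]),T.mean(0).round(4))
            continue
        print(n,'hist',np.histogram(z,bins=range(-4,52,4))[0])
        B=Q[z>7]; print(n,'fix base',rect(B[:,:2]))
        for lo,hi in((8,16),(22,30),(34,41),(41,50)):
            T=Q[(z>lo)&(z<hi)]; print('  ',lo,hi,len(T),rect(T[:,:2]) if len(T)>4 else '',np.median(T,0).round(4))
        R=None
E
python3 m.py
```

```text
top stick top 33.6 286 (array([610.4, 129.6]), array([22.5, 79.9]), 6.3) [0.6101 0.1296 0.0324]
top small top 17.6 142 (array([450.7, 171.3]), array([12.2, 58.5]), 11.6) [0.4508 0.1716 0.0164]
top hist [1728 2203   86  775  952   64  181  401   73   76  471  119   14]
top fix base (array([ 575.5, -198.6]), array([ 90.2, 199.9]), 88.2)
   8 16 1727 (array([ 575.5, -198.6]), array([ 90.2, 199.9]), 88.2) [ 0.5885 -0.1951  0.0122]
   22 30 596 (array([ 578.3, -197.5]), array([ 69.8, 175.6]), 87.4) [ 0.6037 -0.1983  0.0255]
   34 41 580 (array([ 520.8, -196.6]), array([59.9, 60. ]), -2.1) [ 0.5193 -0.1967  0.0379]
   41 50 87 (array([ 521.6, -195.7]), array([54.2, 54.2]), -2.6) [ 0.5217 -0.1959  0.0423]
side stick top 32.1 185 (array([590.6, 102.8]), array([ 66.4, 137.4]), -38.7) [0.601  0.1197 0.0312]
side small top 16.0 89 (array([451.9, 172.6]), array([16.1, 61.5]), 13.3) [0.4514 0.1713 0.0152]
side hist [3362 2184  141  947  604  139  301  442   66  101  567   58    9]
side fix base (array([ 545.5, -198.4]), array([ 91.6, 259.4]), 88.7)
   8 16 1551 (array([ 551.6, -198.6]), array([ 91.6, 247.2]), 88.7) [ 0.5812 -0.2233  0.0117]
   22 30 696 (array([ 541.5, -201.4]), array([ 70.6, 253.1]), -90.0) [ 0.5998 -0.2055  0.0248]
   34 41 652 (array([ 521.5, -197.5]), array([61.3, 62.1]), -1.1) [ 0.5182 -0.2017  0.0375]
   41 50 55 (array([ 512.3, -195.3]), array([15.3, 37. ]), 80.4) [ 0.5198 -0.1975  0.0428]
```

```bash
python3 -m crank '{"steps":[[[0.6,-1,0],[0,0,-1]],[[0.6,-1,0],[0,0,-1]],[[0.6,-1,0],[0,0,-1]],[[0.6,-1,0],[0,0,-1]],[[0.6,-1,0],[0,0,-1]],[[0.6,-1,0],[0,0,-1]],[[0.6,-1,0],[0,0,-1]],[[0.6,-1,0],[0,0,-1]],[[0.6,-1,0],[0,0,-1]],[[0.6,-1,0],[0,0,-1]]]}' 50 20
python3 -m crank '{"steps":[[[1,-0.9,0],[0,0,-0.9]],[[1,-0.9,0],[0,0,-0.9]],[[1,-0.9,0],[0,0,0]],[[1,-0.9,0],[0,0,0]],[[1,-0.9,0],[0,0,0]],[[1,-0.9,0],[0,0,0]],[[1,-0.9,0],[0,0,0]],[[0.8,-1,0],[0,0,0]],[[0,0,0],[0,0,0]]]}'
cat >> h.py <<'E'
def tool():
    from scipy.spatial.transform import Rotation as R
    s=monitor.read_state(); M=R.from_quat(s['eef_rot']).as_matrix()
    print('t',round(s['time'],2),'tcp',(s['ee_pos']*1000).round(1),'y-ang',np.degrees(np.arctan2(M[1,1],M[0,1])).round(2),'z',M[:,2].round(3),'f',s['ft_force'].round(1),'w',round(s['width']*1000,1),'g',round(float(s['grip_force']),1)); return s
E
python3 - <<'E'
from h import *
tool(); c=grab('wrist'); cv2.imwrite('pics/w1.png',c['pixels']); print(c['vfov'],c['T'].round(3).tolist())
P=cloud(c,fish)
import m as _ 
E
```

```text
time: 0.93
ee_pos: [0.4131, 0.3157, 0.2223]
eef_rot: [0.609, 0.793, -0.0, -0.0]
ft_force: [1.0, 0.6, 0.4]
width: 0.0504
grip_force: 0.0
time: 1.68
ee_pos: [0.6106, 0.1273, 0.2219]
eef_rot: [0.671, 0.741, -0.001, 0.002]
ft_force: [0.0, -0.8, 0.4]
width: 0.0495
grip_force: 0.0
t 1.68 tcp [610.6 127.3 221.9] y-ang 5.69 z [ 0.001 -0.004 -1.   ] f [ 0.  -0.8  0.4] w 49.5 g 0.0
65.70646984690485 [[0.995, -0.094, -0.026, 0.602], [0.098, 0.955, 0.279, 0.205], [-0.001, -0.28, 0.96, 0.385], [0.0, 0.0, 0.0, 1.0]]
top stick top 33.6 286 (array([610.4, 129.6]), array([22.5, 79.9]), 6.3) [0.6101 0.1296 0.0324]
top small top 17.6 142 (array([450.7, 171.3]), array([12.2, 58.5]), 11.6) [0.4508 0.1716 0.0164]
top hist [1728 2203   86  775  952   64  181  401   73   76  471  119   14]
top fix base (array([ 575.5, -198.6]), array([ 90.2, 199.9]), 88.2)
   8 16 1727 (array([ 575.5, -198.6]), array([ 90.2, 199.9]), 88.2) [ 0.5885 -0.1951  0.0122]
   22 30 596 (array([ 578.3, -197.5]), array([ 69.8, 175.6]), 87.4) [ 0.6037 -0.1983  0.0255]
   34 41 580 (array([ 520.8, -196.6]), array([59.9, 60. ]), -2.1) [ 0.5193 -0.1967  0.0379]
   41 50 87 (array([ 521.6, -195.7]), array([54.2, 54.2]), -2.6) [ 0.5217 -0.1959  0.0423]
side stick top 32.1 185 (array([590.6, 102.8]), array([ 66.4, 137.4]), -38.7) [0.601  0.1197 0.0312]
side small top 16.0 89 (array([451.9, 172.6]), array([16.1, 61.5]), 13.3) [0.4514 0.1713 0.0152]
side hist [3362 2184  141  947  604  139  301  442   66  101  567   58    9]
side fix base (array([ 545.5, -198.4]), array([ 91.6, 259.4]), 88.7)
   8 16 1551 (array([ 551.6, -198.6]), array([ 91.6, 247.2]), 88.7) [ 0.5812 -0.2233  0.0117]
   22 30 696 (array([ 541.5, -201.4]), array([ 70.6, 253.1]), -90.0) [ 0.5998 -0.2055  0.0248]
   34 41 652 (array([ 521.5, -197.5]), array([61.3, 62.1]), -1.1) [ 0.5182 -0.2017  0.0375]
   41 50 55 (array([ 512.3, -195.3]), array([15.3, 37. ]), 80.4) [ 0.5198 -0.1975  0.0428]
```

```bash
python3 - <<'E'
from h import *
c=load('wrist'); P=cloud(c,fish)
c2=load('side'); P2=cloud(c2)
for n,P in(('wrist',P),('side',P2)):
    Q=P.reshape(-1,3); Q=Q[~np.isnan(Q[:,0])]
    a=np.radians(6); d=Q[:,:2]-[.6104,.1296]; lx=d@[np.cos(a),np.sin(a)]; ly=d@[-np.sin(a),np.cos(a)]
    S=Q[(abs(lx)<.02)&(abs(ly)<.05)&(Q[:,2]>.026)&(Q[:,2]<.04)]
    q=(S[:,:2]*1000).astype(np.float32); print(n,len(S),cv2.minAreaRect(q),np.median(S[:,2]),S[:,:2].mean(0))
    G=Q[(abs(lx)<.06)&(abs(ly)<.09)&(abs(Q[:,2])<.012)]; print('table z',np.median(G[:,2]))
E
```

```text
wrist 1311 ((609.9761352539062, 131.75559997558594), (22.359771728515625, 79.10934448242188), 5.3700032234191895) 0.03266778412778787 [0.60964712 0.1330643 ]
table z 0.0007631383014952142
side 179 ((610.880615234375, 129.93740844726562), (24.12938690185547, 81.56193542480469), 6.218924045562744) 0.031132393585044382 [0.60999918 0.12646395]
table z -0.0004904150393861828
```

View pics/w1.png

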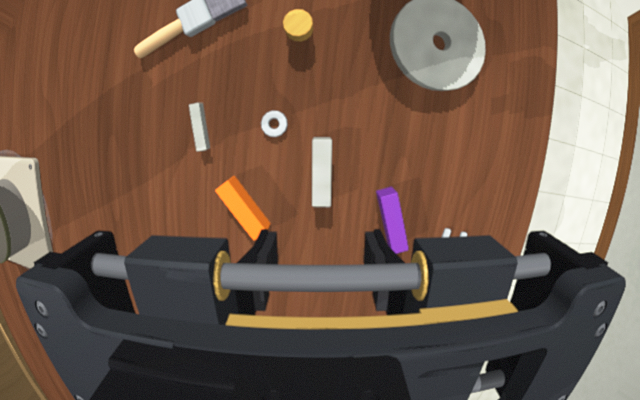

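The wrist view shows the stick at (321,172), upright between the fingers, with the orange (243,207) and purple (392,220) look-alikes clear. Three views agree: centre (610.4, 130), yaw 6°, top 32 mm.

```bash
python3 -m crank '{"steps":[[[0,0.12,-1],[0,0,0.06]],[[0,0,-1],[0,0,0]],[[0,0,-1],[0,0,0]],[[0,0,-1],[0,0,0]],[[0,0,-1],[0,0,0]],[[0,0,-1],[0,0,0]],[[0,0,-1],[0,0,0]],[[0,0,-0.8],[0,0,0]],[[0,0,-0.38],[0,0,0]],[[0,0,0],[0,0,0]]]}' 50 20
python3 -c "
from h import *
tool()"
```

```text
time: 2.57
ee_pos: [0.6056, 0.1382, 0.0157]
eef_rot: [0.666, 0.746, -0.002, -0.001]
ft_force: [-0.6, 0.2, 0.7]
width: 0.0501
grip_force: 0.0
t 2.57 tcp [605.6 138.2  15.7] y-ang 6.51 z [-0.004 -0.001 -1.   ] f [-0.6  0.2  0.7] w 50.1 g 0.0
```

```bash
python3 -m crank '{"steps":[[[0.2,-0.32,0.08],[0,0,-0.08]],[[0,0,0],[0,0,0]],[[0,0,0],[0,0,0]],[[0,0,0],[0,0,0]]]}'
python3 -c "
from h import *
tool()"
```

```text
time: 2.9
ee_pos: [0.6136, 0.1296, 0.0214]
eef_rot: [0.669, 0.743, 0.001, 0.0]
ft_force: [-0.9, -0.4, -0.2]
width: 0.0495
grip_force: 0.0
t 2.9 tcp [613.6 129.6  21.4] y-ang 6.01 z [ 0.002  0.001 -1.   ] f [-0.9 -0.4 -0.2] w 49.5 g 0.0
```

```bash
for i in 1 2 3; do python3 -m crank '{"steps":[[[0,0,0],[0,0,0]]]}' | sed -n 2p; done
```

```text
ee_pos: [0.6131, 0.1299, 0.0209]
ee_pos: [0.6128, 0.13, 0.0205]
ee_pos: [0.6127, 0.1299, 0.0203]
```

```bash
python3 -m crank '{"steps":[[[-0.08,0,-0.1],[0,0,0]],[[0,0,0],[0,0,0]],[[0,0,0],[0,0,0]],[[0,0,0],[0,0,0]]]}'|sed -n 2p;  python3 -m crank '{"steps":[[[0,0,0],[0,0,0]],[[0,0,0],[0,0,0]],[[0,0,0],[0,0,0]],[[0,0,0],[0,0,0]],[[0,0,0],[0,0,0]],[[0,0,0],[0,0,0]]]}' 15 20
python3 -c "
from h import *
tool()"
```

```text
ee_pos: [0.6106, 0.1297, 0.0175]
time: 3.98
ee_pos: [0.6109, 0.1297, 0.0177]
eef_rot: [0.669, 0.743, 0.0, 0.0]
ft_force: [1.4, 0.5, 0.7]
width: 0.0218
grip_force: 20.0
t 3.98 tcp [610.9 129.7  17.7] y-ang 6.04 z [ 0.  0. -1.] f [1.4 0.5 0.7] w 21.8 g 20.0
```

```bash
python3 -m crank '{"steps":[[[0,0,0.3],[0,0,0]],[[0,0,0.5],[0,0,0]],[[0,0,0.8],[0,0,0]],[[0,0,1],[0,0,0]],[[0,0,1],[0,0,0]],[[0,-0.5,1],[0,0,0]],[[0,-0.8,1],[0,0,-0.4]],[[0,-1,1],[0,0,-0.4]],[[0.2,-1,0.5],[0,0,-0.4]],[[0.2,-1,0],[0,0,-0.4]]]}'|head -3;  python3 -m crank '{"steps":[[[0.2,-1,0],[0,0,0]],[[0.2,-1,0],[0,0,0]],[[0.1,-1,0],[0,0,0]],[[0,-1,0],[0,0,0]],[[0,-1,0],[0,0,0]],[[0,-1,0],[0,0,0]],[[0,-1,0],[0,0,0]],[[0,-1,0],[0,0,0]],[[0,-0.6,0],[0,0,0]],[[0,-0.3,0],[0,0,0]]]}'
python3 -m crank '{"steps":[[[0,0,0],[0,0,0]],[[0,0,0],[0,0,0]],[[0,0,0],[0,0,0]]]}'|head -2
cat > fx.py <<'E'
from h import *
import sys
C=np.array([.5755,-.1986]); a=np.radians(-1.9)
def loc(P):
    d=P[...,:2]-C; return np.stack([d@[np.cos(a),np.sin(a)],d@[-np.sin(a),np.cos(a)],P[...,2]],-1)*1000
def rep(n):
    c=grab(n); cv2.imwrite(f'pics/{n}_{sys.argv[1]}.png',c['pixels'])
    L=loc(cloud(c,fish if n=='wrist' else rays)).reshape(-1,3); L=L[~np.isnan(L[:,0])]; x,y,z=L.T
    inb=(abs(x)<105)&(abs(y)<50)
    for k,m in dict(house=(x<-15)&(z>34)&(z<41),wheel=(x<-15)&(z>41)&(z<48),bed=(x>-20)&(x<95)&(abs(z-12)<4),fence=(x>60)&(z>22)&(z<30),pad=(x>-15)&(x<62)&(z>22)&(z<30),stick=(x>25)&(z>37)&(z<49)).items():
        S=L[inb&m]
        if len(S)<8: print(n,k,len(S)); continue
        q=cv2.minAreaRect(S[:,:2].astype(np.float32)); p=lambda i:np.percentile(S[:,i],[1,50,99]).round(1)
        print(n,k,len(S),'x',p(0),'y',p(1),'z',np.median(S[:,2]).round(1),'rect',np.round(q[0],1),np.round(q[1],1),round(q[2],1))
if __name__=='__main__':
    tool()
    for n in sys.argv[2:]: rep(n)
E
python3 fx.py hov wrist top
```

```text
time: 4.82
ee_pos: [0.6222, 0.021, 0.2003]
eef_rot: [0.72, 0.694, 0.003, 0.002]
time: 5.65
ee_pos: [0.6323, -0.2037, 0.1963]
eef_rot: [0.72, 0.694, -0.0, 0.001]
ft_force: [-0.2, -0.2, -1.4]
width: 0.0218
grip_force: 19.9
time: 5.9
ee_pos: [0.6336, -0.1984, 0.1953]
t 5.9 tcp [ 633.6 -198.4  195.3] y-ang -1.84 z [ 0.     0.001 -1.   ] f [ 0.2  0.3 -2.4] w 21.8 g 19.9
wrist house 2446 x [-84.7 -52.5 -25.2] y [-27.2   4.1  31.5] z 38.9 rect [-55.7   2.1] [61.8 60. ] 0.3
wrist wheel 253 x [-72.1 -54.3 -43.1] y [-5.2  2.   8.6] z 43.9 rect [-61.8   3.5] [18.7 40.4] 73.4
wrist bed 3354 x [-19.   23.4  94.5] y [-41.8  25.8  46.5] z 12.8 rect [37.5  2.2] [ 89.7 114.9] 90.0
wrist fence 672 x [71.2 83.1 89. ] y [-31.4  14.9  35.9] z 26.7 rect [80.4  2.2] [17.7 69.7] 1.3
wrist pad 1385 x [-14.5   7.6  34.1] y [-26.5   3.7  30.5] z 25.3 rect [9. 3.] [61.1 49.9] 86.1
wrist stick 0
top house 0
top wheel 0
top bed 0
top fence 0
top pad 0
top stick 0
```

```bash
python3 - <<'E'
import cv2; cv2.imwrite('pics/w2.png',cv2.resize(cv2.imread('pics/wrist_hov.png')[80:330,120:520],None,fx=2,fy=2))
E
```

```text
(no output)
```

View pics/w2.png

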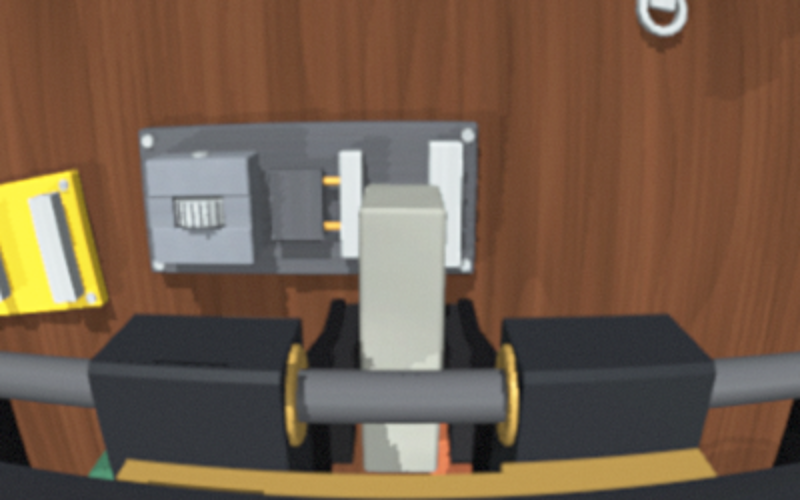

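The stick hangs upright over the gap between the fence (446,200) and the pad (350,205). The wheel is at (198,213), and the yellow look-alike is well to the left.

```bash
python3 -m crank '{"steps":[[[0,0,-0.6],[0,0,0]],[[0,0,-1],[0,0,0]],[[0,0,-1],[0,0,0]],[[0,0,-1],[0,0,0]],[[0,0,-1],[0,0,0]],[[0,0,-0.7],[0,0,0]],[[0,0,-0.3],[0,0,0]],[[0,0,0],[0,0,0]],[[0,0,0],[0,0,0]],[[0,0,0],[0,0,0]]]}'|head -2;python3 -m crank '{"steps":[[[0,0,0],[0,0,0]],[[0,0,0],[0,0,0]],[[0,0,0],[0,0,0]]]}'|head -4;  python3 fx.py a wrist
```

```text
time: 6.83
ee_pos: [0.6342, -0.2004, 0.0567]
time: 7.08
ee_pos: [0.6336, -0.2004, 0.0559]
eef_rot: [0.719, 0.695, 0.0, 0.0]
ft_force: [0.2, -0.3, -2.3]
t 7.08 tcp [ 633.6 -200.4   55.9] y-ang -1.95 z [ 0.001 -0.    -1.   ] f [ 0.2 -0.3 -2.3] w 21.5 g 19.9
wrist house 4009 x [-84.3 -54.3 -25.2] y [-18.4  13.8  31.6] z 38.9 rect [-55.2   6.3] [61.6 51.6] 0.3
wrist wheel 546 x [-65.9 -52.5 -43.2] y [-5.2  2.2  8.8] z 43.7 rect [-54.7   1.5] [24.4 14.7] 0.9
wrist bed 5398 x [-18.8  26.5  94.5] y [-10.3  36.   46.9] z 12.8 rect [37.5 10.4] [ 73.5 114.9] 89.9
wrist fence 1724 x [71.7 81.5 89.5] y [-14.9  17.1  36.9] z 26.7 rect [80.8  9.6] [18.4 55.3] 0.0
wrist pad 2713 x [-14.5   9.2  34.7] y [-14.    9.7  31.4] z 25.3 rect [9.9 6.1] [51.5 49.8] 89.9
wrist stick 140 x [46.9 57.2 67.2] y [41.2 42.  42.3] z 45.8 rect [57.1 41.8] [ 1.2 20.7] 89.9
```

```bash
python3 -m crank '{"steps":[[[0.02,0,-0.5],[0,0,0]],[[0,0,-0.4],[0,0,0]],[[0,0,0],[0,0,0]],[[0,0,0],[0,0,0]],[[0,0,0],[0,0,0]],[[0,0,0],[0,0,0]]]}'|head -4;for i in 1 2; do python3 -m crank '{"steps":[[[0,0,-0.04],[0,0,0]],[[0,0,0],[0,0,0]],[[0,0,0],[0,0,0]]]}'|sed -n '1,2p;4p';done
```

```text
time: 7.63
ee_pos: [0.6336, -0.2004, 0.0326]
eef_rot: [0.719, 0.695, -0.0, -0.0]
ft_force: [0.8, 0.2, -2.5]
time: 7.88
ee_pos: [0.6337, -0.2004, 0.0316]
ft_force: [-0.6, 0.4, -1.2]
time: 8.13
ee_pos: [0.6336, -0.2004, 0.0305]
ft_force: [-0.1, -0.1, -1.7]
```

```bash
for i in 1 2; do python3 -m crank '{"steps":[[[0,0,-0.02],[0,0,0]],[[0,0,0],[0,0,0]],[[0,0,0],[0,0,0]]]}'|sed -n '1,2p;4p';done
```

```text
time: 8.38
ee_pos: [0.6337, -0.2004, 0.03]
ft_force: [-0.1, -0.5, -1.1]
time: 8.63
ee_pos: [0.6337, -0.2004, 0.0296]
ft_force: [-0.6, 0.4, -2.5]
```

```bash
for i in 1 2 3; do python3 -m crank '{"steps":[[[0,0,-0.02],[0,0,0]],[[0,0,0],[0,0,0]],[[0,0,0],[0,0,0]]]}'|sed -n '1,2p;4p';done
```

```text
time: 8.88
ee_pos: [0.6337, -0.2004, 0.0295]
ft_force: [-3.0, 1.5, 4.0]
time: 9.13
ee_pos: [0.6338, -0.2004, 0.0294]
ft_force: [-4.8, 2.6, 8.5]
time: 9.38
ee_pos: [0.6338, -0.2004, 0.0295]
ft_force: [-6.2, 2.8, 14.2]
```

```bash
python3 -m crank '{"steps":[[[0,0,0.05],[0,0,0]],[[0,0,0],[0,0,0]],[[0,0,0],[0,0,0]]]}'|sed -n '1,2p;4p';python3 -m crank '{"steps":[[[0,0,0],[0,0,0]],[[0,0,0],[0,0,0]],[[0,0,0],[0,0,0]],[[0,0,0],[0,0,0]]]}' 36;python3 -m crank '{"steps":[[[0,0,0.4],[0,0,0]],[[0,0,0.8],[0,0,0]],[[0,0,1],[0,0,0]],[[0,0,1],[0,0,0]],[[0,0,1],[0,0,0]],[[0,0,1],[0,0,0]],[[0,0,0],[0,0,0]],[[0,0,0],[0,0,0]]]}'; python3 fx.py b wrist top side
```

```text
time: 9.63
ee_pos: [0.6339, -0.2005, 0.0295]
ft_force: [-1.0, -0.3, 3.0]
time: 9.97
ee_pos: [0.6336, -0.2004, 0.0291]
eef_rot: [0.719, 0.695, -0.0, -0.0]
ft_force: [0.6, -0.3, 0.3]
width: 0.0346
grip_force: 0.0
time: 10.63
ee_pos: [0.6346, -0.2008, 0.1616]
eef_rot: [0.719, 0.695, 0.001, 0.001]
ft_force: [-0.2, 0.1, -0.5]
width: 0.0359
grip_force: 0.0
t 10.63 tcp [ 634.6 -200.8  161.6] y-ang -1.96 z [ 0.004 -0.001 -1.   ] f [-0.2  0.1 -0.5] w 35.9 g 0.0
wrist house 2907 x [-84.6 -52.  -25. ] y [-27.    4.8  31.6] z 38.9 rect [-55.2   1.7] [61.4 60.9] 0.0
wrist wheel 318 x [-66.7 -53.9 -42.8] y [-5.7  1.8  8.6] z 43.6 rect [-61.7  -2.7] [43.1 24.1] 32.8
wrist bed 3994 x [-19.   24.2  94.5] y [-42.   18.5  46.6] z 12.8 rect [37.5  2.2] [115.   89.4] 0.0
wrist fence 1274 x [71.3 80.1 89.8] y [-33.2   2.9  36.5] z 26.7 rect [80.2  4.9] [27.8 78.9] 8.6
wrist pad 1749 x [-14.4   9.   34.8] y [-26.4   2.6  31. ] z 25.5 rect [18.5 13.1] [76.4 67.5] 75.8
wrist stick 1922 x [46.3 57.5 67.8] y [-36.1   5.4  42. ] z 44.7 rect [57.1  1.9] [80.7 21.8] 89.3
top house 0
top wheel 0
top bed 0
top fence 0
top pad 0
top stick 0
side house 657 x [-84.1 -57.2 -24.8] y [-30.3  -4.1  29.2] z 37.6 rect [-54.2  -0.6] [61.3 61.3] 0.1
side wheel 50 x [-64.6 -55.1 -45.7] y [-7.4 -0.6  7.2] z 42.8 rect [-54.9   0.4] [14.5 19.6] 81.5
side bed 620 x [-18.9  22.9  92.7] y [-45.4 -30.3  44.4] z 11.7 rect [37.6 -0.4] [ 91.1 114.8] 89.8
side fence 101 x [62.2 86.2 92. ] y [-39.3 -11.6  32.8] z 25.4 rect [85.8 -6.7] [77.2 26.4] 71.6
side pad 408 x [-14.6  24.1  57.2] y [-39.4  -1.7  32.7] z 24.4 rect [19.9 -6.3] [70.5 78.8] 9.4
side stick 345 x [45.9 55.1 68.3] y [-39.6  -4.5  38.9] z 43.4 rect [57.1  0.2] [83.1 23.1] 89.9
```

The stick is released flat (top 44 mm) and square, about 3 mm off the fence, with the pad still clear. Next I close the fingers, turn −90° so the camera looks over the jaw, and go to the wheel.

```bash
python3 -m crank '{"steps":[[[-0.5,0,0],[0,0,-1]],[[-0.5,0,0],[0,0,-1]],[[-0.5,0,0],[0,0,-1]],[[-0.5,0,0],[0,0,-1]],[[-0.5,0,0],[0,0,-1]],[[-0.5,0,0],[0,0,-1]],[[-0.5,0,0],[0,0,-1]],[[-0.5,0.1,0],[0,0,-1]],[[-0.5,0.1,0],[0,0,-1]],[[-0.4,0,0],[0,0,-1]]]}' 0 20|head -3;python3 -m crank '{"steps":[[[0,0,-0.6],[0,0,-1]],[[0,0,-0.6],[0,0,-1]],[[0,0,-0.6],[0,0,-1]],[[0,0,-0.6],[0,0,-1]],[[0,0,-0.6],[0,0,-1]],[[0,0,-0.5],[0,0,-1]],[[0,0,-0.2],[0,0,-1]],[[0,0,0],[0,0,-1]],[[0,0,0],[0,0,0]],[[0,0,0],[0,0,0]]]}';python3 -m crank '{"steps":[[[0,0,0],[0,0,0]],[[0,0,0],[0,0,0]],[[0,0,0],[0,0,0]],[[0,0,0],[0,0,0]]]}' |head -2; python3 fx.py c wrist
```

```text
time: 11.62
ee_pos: [0.5098, -0.1947, 0.1582]
eef_rot: [0.946, 0.324, -0.001, -0.001]
time: 12.45
ee_pos: [0.5107, -0.1953, 0.0662]
eef_rot: [1.0, -0.016, -0.001, 0.0]
ft_force: [0.2, -0.3, -0.4]
width: 0.0004
grip_force: 0.0
time: 12.78
ee_pos: [0.5113, -0.1954, 0.067]
t 12.78 tcp [ 511.3 -195.4   67. ] y-ang -91.91 z [ 0.  0. -1.] f [ 0.  -0.5  0.8] w 0.2 g 0.0
wrist house 5336 x [-72.1 -43.1 -25.1] y [-27.8   1.5  30.9] z 38.8 rect [-49.1   1.7] [48.4 60.5] 0.2
wrist wheel 716 x [-65.5 -53.5 -42.8] y [-4.9  1.5  8.5] z 44.0 rect [-47.3   2. ] [37.4 13.7] 0.5
wrist bed 7727 x [-19.7  17.4  90.6] y [-42.7   2.   45.8] z 12.8 rect [37.2  1.6] [ 90.5 114.4] 89.9
wrist fence 2046 x [73.1 80.1 87.4] y [-32.5   1.3  35.6] z 26.6 rect [80.2  1.5] [15.9 69.8] 0.1
wrist pad 4541 x [-14.8   9.8  46.3] y [-27.7   1.4  30.8] z 25.4 rect [15.7  1.5] [78.5 61.6] 89.7
wrist stick 4738 x [45.8 55.9 67.4] y [-36.9   2.   40.7] z 44.6 rect [56.9  1.8] [80.6 22.8] 89.6
```

```bash
python3 -m crank '{"steps":[[[0.07,0,-0.5],[0,0,0]],[[0,0,-0.3],[0,0,0]],[[0,0,0],[0,0,0]],[[0,0,0],[0,0,0]],[[0,0,0],[0,0,0]]]}'|sed -n '1,2p;4p';for i in 1 2 3; do python3 -m crank '{"steps":[[[0,0,-0.04],[0,0,0]],[[0,0,0],[0,0,0]],[[0,0,0],[0,0,0]]]}'|sed -n '1,2p;4p';done
```

```text
time: 13.25
ee_pos: [0.5127, -0.1955, 0.0467]
ft_force: [-1.3, -0.3, 0.0]
time: 13.5
ee_pos: [0.513, -0.1954, 0.0459]
ft_force: [0.4, -0.6, -0.4]
time: 13.75
ee_pos: [0.5129, -0.1953, 0.0448]
ft_force: [0.8, -0.2, 0.3]
time: 14.0
ee_pos: [0.5131, -0.1954, 0.0442]
ft_force: [-1.7, 1.5, 6.9]
```

```bash
python3 -m crank '{"steps":[[[0,0,-0.01],[0,0,0]],[[0,0,0],[0,0,0]]]}'|sed -n '1,2p;4p'; python3 -m crank '{"steps":[[[0.05,0,0],[0,0,0]],[[0.05,0,0],[0,0,0]],[[0.05,-0.005,0],[0,0,0]]]}'|sed -n '1,2p;4p'; python3 fx.py d wrist|egrep 'pad|tcp'
```

```text
time: 14.17
ee_pos: [0.5131, -0.1954, 0.0441]
ft_force: [-3.4, 1.4, 7.3]
time: 14.42
ee_pos: [0.5168, -0.1956, 0.0442]
ft_force: [-3.7, 1.2, 9.5]
t 14.42 tcp [ 516.8 -195.6   44.2] y-ang -91.96 z [ 0.  0. -1.] f [-3.7  1.2  9.5] w 0.5 g 4.7
wrist pad 5792 x [-14.3  10.8  46.2] y [-27.5   1.5  30.8] z 25.4 rect [15.7  2.2] [78.6 61.6] 89.6
```

```bash
cat > jaw.py <<'E'
from fx import *
tool(); c=grab('wrist')
L=loc(cloud(c,fish)).reshape(-1,3); L=L[~np.isnan(L[:,0])]; x,y,z=L.T
S=x[(abs(y-1.5)<25)&(abs(z-26.5)<1.5)&(x>12)&(x<60)]
h,e=np.histogram(S,bins=np.arange(12,60,1)); print('pad top hist',dict((int(a),int(b)) for a,b in zip(e,h) if b>20))
k=z[(abs(y-1.5)<25)&(x>40)&(x<75)&(z>40)]; s=x[(abs(y-1.5)<30)&(z>42.5)&(z<47)&(x>30)]
print('stick x',np.percentile(s,[1,99]).round(1))
E
python3 jaw.py x; python3 -m crank '{"steps":[[[0.06,0,0],[0,0,0]],[[0.06,0,0],[0,0,0]],[[0.06,-0.005,0],[0,0,0]]]}'|sed -n '1,2p;4p';python3 jaw.py x
```

```text
t 14.47 tcp [ 517.  -195.6   44.2] y-ang -91.96 z [ 0.  0. -1.] f [-2.6  1.3  9.7] w 0.4 g 4.4
pad top hist {12: 56, 13: 48, 14: 25, 25: 138, 26: 156, 27: 136, 28: 122, 29: 160, 30: 145, 31: 125, 32: 145, 33: 150, 34: 133, 35: 134, 36: 138, 45: 22, 46: 46}
stick x [46.1 67.4]
time: 14.77
ee_pos: [0.5213, -0.1957, 0.0442]
ft_force: [-3.4, 0.7, 8.8]
t 14.77 tcp [ 521.3 -195.7   44.2] y-ang -91.96 z [ 0.  0. -1.] f [-3.4  0.7  8.8] w 0.6 g 4.7
pad top hist {12: 55, 13: 32, 14: 44, 15: 42, 16: 48, 27: 82, 28: 160, 29: 147, 30: 129, 31: 144, 32: 156, 33: 143, 34: 129, 35: 156, 36: 143, 37: 131, 38: 150, 39: 47, 46: 23}
stick x [46.1 67.6]
```

```bash
python3 -m crank '{"steps":[[[0.07,0,0],[0,0,0]],[[0.07,0,0],[0,0,0]],[[0.07,-0.01,0],[0,0,0]],[[0.07,0,0],[0,0,0]],[[0,0,0],[0,0,0]]]}'|sed -n '1,2p;4p';python3 jaw.py x
python3 -m crank '{"steps":[[[0,0,0.2],[0,0,0]],[[0,0,0.2],[0,0,0]],[[-0.3,0,0],[0,0,0]],[[-0.34,0.02,0],[0,0,0]],[[0,0,0],[0,0,0]],[[0,0,-0.15],[0,0,0]],[[0,0,-0.15],[0,0,0]],[[0,0,0],[0,0,0]],[[0,0,0],[0,0,0]],[[0,0,0],[0,0,0]]]}'|sed -n '1,2p;4p'
```

```text
time: 15.23
ee_pos: [0.5286, -0.196, 0.0442]
ft_force: [-3.1, 1.6, 9.5]
t 15.23 tcp [ 528.6 -196.    44.2] y-ang -91.95 z [ 0.  0. -1.] f [-3.1  1.6  9.5] w 0.1 g 4.4
pad top hist {12: 27, 13: 48, 14: 46, 15: 46, 16: 46, 17: 52, 18: 44, 19: 37, 20: 53, 31: 77, 32: 123, 33: 153, 34: 145, 35: 132, 36: 134, 37: 162, 38: 134, 39: 132, 40: 156, 41: 144, 42: 132, 43: 60}
stick x [46.3 67.5]
time: 16.12
ee_pos: [0.5122, -0.1954, 0.0459]
ft_force: [-0.4, -0.2, 0.1]
```

```bash
python3 -m crank '{"steps":[[[0,0,-0.04],[0,0,0]],[[0,0,-0.04],[0,0,0]],[[0,0,-0.02],[0,0,0]],[[0,0,0],[0,0,0]],[[0,0,0],[0,0,0]]]}'|sed -n '1,2p;4p'; python3 -m crank '{"steps":[[[0.06,0,0],[0,0,0]],[[0.06,0,0],[0,0,0]],[[0.06,-0.01,0],[0,0,0]],[[0.04,0,0],[0,0,0]],[[0,0,0],[0,0,0]]]}'|sed -n '1,2p;4p';python3 jaw.py x
```

```text
time: 16.53
ee_pos: [0.5125, -0.1955, 0.0442]
ft_force: [-2.5, 0.5, 7.5]
time: 16.95
ee_pos: [0.518, -0.1957, 0.0442]
ft_force: [-2.8, 1.9, 8.6]
t 16.95 tcp [ 518.  -195.7   44.2] y-ang -91.96 z [ 0.  0. -1.] f [-2.8  1.9  8.6] w 0.1 g 4.7
pad top hist {12: 27, 13: 63, 14: 53, 15: 31, 16: 35, 17: 49, 18: 47, 19: 33, 20: 53, 21: 47, 22: 32, 23: 42, 34: 125, 35: 147, 36: 136, 37: 148, 38: 147, 39: 128, 40: 148, 41: 147, 42: 131, 43: 143, 44: 140, 45: 132, 46: 126}
stick x [46.5 67.7]
```

```bash
python3 -m crank '{"steps":[[[0.06,0,-0.005],[0,0,0]],[[0.06,0,0],[0,0,0]],[[0.04,0,0],[0,0,0]],[[0,0,0],[0,0,0]]]}'|sed -n '1,2p;4p';python3 jaw.py x; for i in 1 2; do python3 -m crank '{"steps":[[[0.02,0,0],[0,0,0]],[[0,0,0],[0,0,0]],[[0,0,0],[0,0,0]]]}'|sed -n '1,2p;4p'; done;python3 jaw.py x
```

```text
time: 17.33
ee_pos: [0.522, -0.1958, 0.0442]
ft_force: [-3.6, 2.1, 9.8]
t 17.33 tcp [ 522.  -195.8   44.2] y-ang -91.96 z [ 0.  0. -1.] f [-3.6  2.1  9.8] w 0.3 g 5.1
pad top hist {12: 44, 13: 43, 14: 41, 15: 49, 16: 25, 17: 57, 18: 52, 19: 35, 20: 44, 21: 48, 22: 46, 23: 37, 24: 45, 25: 39, 26: 23, 36: 60, 37: 131, 38: 150, 39: 132, 40: 127, 41: 149, 42: 146, 43: 126, 44: 150, 45: 144, 46: 138, 47: 132, 48: 143}
stick x [48.9 70.5]
time: 17.63
ee_pos: [0.5224, -0.1958, 0.0442]
ft_force: [-3.6, 2.4, 11.0]
time: 17.88
ee_pos: [0.5228, -0.1958, 0.0442]
ft_force: [-4.1, 0.0, 10.1]
t 17.88 tcp [ 522.8 -195.8   44.2] y-ang -91.96 z [ 0.  0. -1.] f [-4.1  0.  10.1] w 0.4 g 5.2
pad top hist {12: 46, 13: 48, 14: 36, 15: 37, 16: 54, 17: 53, 18: 29, 19: 51, 20: 34, 21: 36, 22: 39, 23: 47, 24: 43, 25: 30, 26: 40, 37: 144, 38: 128, 39: 139, 40: 151, 41: 143, 42: 131, 43: 151, 44: 132, 45: 137, 46: 138, 47: 142, 48: 117, 49: 60}
stick x [49.2 70.7]
```

```bash
for i in 1 2 3 4; do python3 -m crank '{"steps":[[[0.02,0,0],[0,0,0]],[[0,0,0],[0,0,0]]]}'|sed -n '2p;4p'; python3 -m crank '{"steps":[[[0,0,0],[0,0,0]]]}'|sed -n '4p'; done;python3 jaw.py x
```

```text
ee_pos: [0.5233, -0.1958, 0.0442]
ft_force: [-3.7, 0.7, 9.6]
ft_force: [-3.4, 1.2, 10.3]
ee_pos: [0.5238, -0.1959, 0.0442]
ft_force: [-4.1, 0.7, 9.6]
ft_force: [-3.3, 1.8, 10.9]
ee_pos: [0.5243, -0.1959, 0.0442]
ft_force: [-3.4, 1.7, 10.1]
ft_force: [-4.2, 1.6, 11.1]
ee_pos: [0.5246, -0.1959, 0.0442]
ft_force: [-4.5, 1.9, 11.4]
ft_force: [-5.1, 1.6, 11.0]
t 18.93 tcp [ 524.6 -195.9   44.2] y-ang -91.97 z [-0.  0. -1.] f [-5.1  1.6 11. ] w 0.5 g 5.6
pad top hist {12: 49, 13: 50, 14: 45, 15: 36, 16: 50, 17: 46, 18: 30, 19: 54, 20: 49, 21: 21, 22: 31, 23: 46, 24: 49, 25: 37, 26: 54, 27: 31, 37: 56, 38: 143, 39: 136, 40: 152, 41: 140, 42: 127, 43: 151, 44: 146, 45: 126, 46: 140, 47: 149, 48: 131, 49: 135}
stick x [49.9 71.4]
```

```bash
for i in 1 2; do python3 -m crank '{"steps":[[[0.02,0,0],[0,0,0]],[[0,0,0],[0,0,0]]]}'|sed -n '2p;4p'; python3 -m crank '{"steps":[[[0,0,0],[0,0,0]]]}'|sed -n '2p;4p';  python3 -m crank '{"steps":[[[0,0,0],[0,0,0]]]}'|sed -n '4p';done;python3 jaw.py x
```

```text
ee_pos: [0.5249, -0.1959, 0.0441]
ft_force: [-5.5, 1.7, 12.2]
ee_pos: [0.525, -0.1959, 0.0442]
ft_force: [-6.0, 1.0, 12.5]
ft_force: [-6.2, 1.9, 12.3]
ee_pos: [0.5253, -0.1959, 0.0441]
ft_force: [-6.6, 0.7, 11.6]
ee_pos: [0.5253, -0.1959, 0.0441]
ft_force: [-6.4, 1.2, 12.3]
ft_force: [-5.9, 1.6, 13.1]
t 19.65 tcp [ 525.3 -195.9   44.1] y-ang -91.98 z [-0.001  0.    -1.   ] f [-5.9  1.6 13.1] w 0.5 g 6.1
pad top hist {12: 55, 13: 45, 14: 28, 15: 67, 16: 59, 17: 31, 18: 51, 19: 55, 20: 41, 21: 43, 22: 53, 23: 38, 24: 32, 25: 52, 26: 49, 27: 35, 37: 47, 38: 131, 39: 154, 40: 140, 41: 132, 42: 146, 43: 149, 44: 136, 45: 132, 46: 149, 47: 137, 48: 127, 49: 136}
stick x [49.9 71. ]
```

```bash
python3 -m crank '{"steps":[[[-0.01,0,0],[0,0,0]],[[0,0,0.04],[0,0,0]],[[0,0,0.06],[0,0,0]],[[0,0,0.2],[0,0,0]],[[0,0,0.4],[0,0,0]],[[0,0,0.8],[0,0,0]],[[0,0,0.8],[0,0,0]],[[0,0,0.8],[0,0,0]],[[0,0,0],[0,0,0]],[[0,0,0],[0,0,0]]]}'|sed -n '1,2p;4p';python3 jaw.py x; python3 fx.py e wrist side|egrep 'stick|fence|house'
```

```text
time: 20.53
ee_pos: [0.5263, -0.1958, 0.1225]
ft_force: [-1.0, 0.2, 0.3]
t 20.53 tcp [ 526.3 -195.8  122.5] y-ang -91.95 z [ 0.003 -0.    -1.   ] f [-1.   0.2  0.3] w 0.4 g 0.0
pad top hist {13: 43, 14: 24, 18: 28, 19: 34, 24: 34, 25: 23, 37: 59, 38: 54, 39: 93, 40: 73, 41: 64, 42: 57, 43: 55, 44: 82, 45: 80, 46: 68, 47: 60, 48: 56, 49: 55}
stick x [49.5 71.6]
wrist house 3823 x [-81.3 -47.8 -25.2] y [-28.    0.8  30.9] z 38.9 rect [-53.6   1.3] [60.6 57.6] 89.9
wrist fence 1415 x [75.1 82.3 89.7] y [-32.4   1.4  35.8] z 26.7 rect [82.5  1.5] [69.9 15.4] 89.9
wrist stick 2910 x [49.5 60.1 71.3] y [-36.8   2.2  40.6] z 44.7 rect [60.4  2.2] [80.6 22.6] 89.8
side house 655 x [-84.1 -56.9 -24.8] y [-30.2  -4.3  29.4] z 37.5 rect [-54.   -0.3] [61.8 61. ] 89.8
side fence 58 x [61.9 88.1 91.1] y [-40.3 -23.3  32. ] z 25.5 rect [87.3 -7.3] [79.7 25. ] 68.6
side stick 329 x [49.8 59.  72.9] y [-39.7  -4.8  36.4] z 43.2 rect [61.1  0.2] [80.2 24. ] 89.8
```

View pics/wrist_e.png

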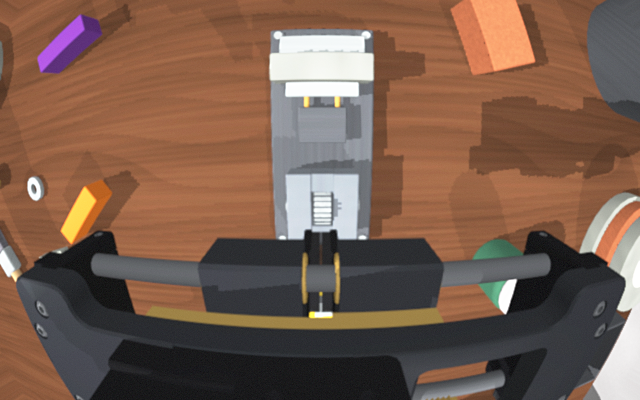

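The stick at (322,67) lies flush between the fence (322,43) and the jaw pad (322,89), square and flat, and the fingers are clear of the wheel. The last wheel force (about 6.2 N along the rim, against a 3.3 to 3.7 N baseline) puts the jaw at roughly 4.5 N.

```bash
python3 -c "
from bench import ticket
print(ticket.close_job())"
```

```text
the job is handed in; nothing more can be done
None
```

I handed the job in at about 21 s: the larger stick lies flat and square against the fence, clamped by the wheel at roughly 4.5 N (estimated from the wheel force), with the robot clear; no verdict came back.

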